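# Fit the pointer knob to the zero-set shaft and hold it pressed

### The arm

A 7-joint arm with a two-finger parallel gripper is mounted at the origin on a cart in front of the work surface, level with it; the furniture and walls round the work are solid. World frame = base frame: x ahead of the robot, y to its left, z up, the work surface at z = 0. Lengths are in m, angles in degrees, forces in N, time in s.
With the tool pointing down it reaches from about 0.425 to 0.875 m from the base axis. Payload 4.7 kg.
Tool frame: the origin (TCP) lies between the finger pads; the fingertips stand env.finger_overhang ahead of it and the grasp point (between the pads) lies 5 mm behind it (env.finger_overhang is the distance from the TCP to the fingertips, in m); z points along the fingers, y is the line along which they close (so a half turn about z gives the same grasp; the last joint's range is limited). The gripper opens to 87 mm and grips with 3 to 60 N. Pads are 19 mm wide; open, the fingers measure 117 mm over their backs; the gripper's body (75 mm by 190 mm) begins 51 mm behind the grasp point.
Start: joints at [74.204, 18.392, -4.016, 83.108, 1.295, 78.541, -3.26], TCP at [0.186, -0.623, 0.237] pointing down, gripper open.
Joint ranges: [-163.93, 163.93], [-17.29, 119.83], [-79.2, 71.16], [3.27, 140.29], [-89.18, 269.18], [5.43, 117.66], [-154.24, 154.24]. Speed limits (degrees/s): [147.25, 147.25, 180, 180, 180, 180, 180].

### API

Orientations are given as [roll, pitch, yaw] about the fixed x, y, z axes, in that order (R = Rz(yaw) Ry(pitch) Rx(roll)).
In Python, from cell import telemetry, eyes, env, models gives the robot as it stands. The module is installed in compiled form; this text tells all that it offers.
- The arm moves only by the tool drive_tool, never from a script. Its arguments are lists of equal length, an entry for each row: "angular": the turn, a rotation vector about the tool's x, y, z in rad, a list of three; "delta_pos": the shift along the tool's x, y, z in cm, a list of three; "gripper": the finger opening in cm, from 0 to 8.7. A call has 1 to 20 rows; each row shifts and turns the commanded pose from where the row before left it, along the tool's axes as they then stand; what a row does not reach is not made up. A row lasts 1/10 s, in which the tool goes at most 50 mm and 8.59 degrees, less where a joint would pass 70% of its speed; a pose out of reach is approached as far as the arm can. A call with a gripper value outside its range is refused whole. The fingers move at their own pace and stop on an object; "squeeze" is the grip in N (left out, the last holds). Time passes only in rows, so rows that do not move let the fingers close. It gives the time, the measured TCP pose, the force, the opening and the grip force at its end, in the units of the state.
- telemetry.get_obs(): the state, without advancing time (a new reading comes with each control period).
- eyes.read_camera(name): name is "side" or "top" or "wrist"; returns a dict with "pixels" (420x560x3 uint8, red, green, blue), "mtx" (3x3 intrinsics, pixels), "origin" and "orientation" of the camera in the world. Camera axes: x right, y down, z forward; pixel columns grow to the right and rows downward; lengths in m; the calibration is good to about 2 mm. A picture is of the moment at which its call begins. There is no depth.
- env.sign_off(): hands the job in; it is judged then, once.
Trained networks look in a picture, given as the dict that the camera call returned (one of the last four; its "shot" number tells which), for a name from the list of things; names that differ only in an ending like _2 or _b are one class to them, and where a whole thing is asked for, a point or a joint stands for the part that bears it (a point fixed in the world has none). Each returns a list of dicts, best first, with "p" (0 to 1); they miss things now and then, are a little off and sometimes report something else, mostly with a low value. They report only what shows in the picture. A call takes as long as a camera call. They do not tell look-alikes from the thing itself.
- models.search_frame(picture, target): "centre" ([column, row] in pixels, amid what is visible of it).
- models.cut_out(picture, target): "pixels" (420x560 bool, what is visible of it) and "centre" ([column, row] in pixels, amid what is visible of it).
The state is a dict: "time_s": time; "qpos": joint angles; "joint_velocities": joint speeds; "effort": joint torques, N m; "tool_pos": TCP position; "tool_rot": TCP orientation; "force": force on the tool from outside, world axes, zero at the start; "wrist_torque": the same for the moment, N m; "grip_width": finger opening in m; "grasp_force": force on a finger pad.
Only numpy, scipy, OpenCV 4.12 (cv2) and the standard library are available. Lean on these libraries where they do the work, as an engineer would, in place of code of your own. Each camera call takes 0.05 s, during which the arm holds its last target. There are 200 camera calls.

### The job

Lift the black pointer knob up off its peg on the rack, turn it so that the flat in its bore matches the flat of the D-shaped shaft on the grey set box, and push it fully home on the shaft. Keep pressing so that the sprung shaft goes all the way in, and finish like that: still holding the knob and pressing it down, not let go. Leave the grey knob on its peg and the other things on the table where they are.

Things in the scene. Friction and masses are not known exactly. Their poses are not given: they have to be found in the camera images.
- knob: Black knob: round body 44 mm across, 21 tall; on it a grip bar 36 long (knob's x), 12 wide (y), 22 tall; 43 tall in all. An orange line on the bar from its middle to the +x end marks +x. Origin: centre of underside, z up. D-shaped blind bore from below: 22 mm diameter, 16 deep, flat on the +x side 5 mm from the axis. Hangs on either rack peg, x within 0.75 rad of straight away from the robot.
- grey_knob: Plain round grey knob without a grip bar, 44 mm across, 33 mm tall, origin at the centre of its underside; hangs on the other peg. Not needed; stays there.
- rack: Knob rack, fixed: wooden base 75 (x) x 175 (y) x 12 mm, origin at the centre of its underside; two upright aluminium pegs at y = +-55 mm. Each has a collar 36 mm across, top 45 mm above the origin, on which a knob rests, and above it a round pin 7.6 mm thick, 13 mm tall, loose in the knob's bore (the knob may sit some mm off the peg's axis).
- set_box: Grey set box, fixed: 120 mm (x) x 130 mm (y), top face 45 mm above the origin (centre of the underside), white top plate. The D-shaft stands upright in the middle of the top, in a steel bush 29 mm across and 4 mm tall.
- shaft_tip (a point): Centre of the tip of the steel D-shaft, z up; x points out through its flat (a red mark on the tip runs from the centre to the flat), within 0.8 rad of straight away from the robot. Diameter 20 mm, flat 4 mm from the axis, tip chamfered 1.2, 27 mm above the box when out. Knob home: its underside 16 mm below the tip, knob x along shaft x. The shaft can turn, with friction of 0.08 N m.
- plunger (a joint): How far the shaft is pressed down into the box, in m: 0 out, 0.006 fully in (hard stop). A spring pushes it back out with about 3 N at the start of the travel and 8 N at the end.
- nut_driver: Nut driver with a blue handle, 178 mm long, 29 mm thick, lying near the front edge; stays where it is.
- mug_1: White mug, 95 mm tall, behind the work; stays where it is.
- battery_1: Small battery standing on end, 15 mm across, 50 mm tall; stays where it is.
- tape_measure: Black tape measure with a yellow disc, 37x72x64 mm, at the back; stays where it is.
- knob_pointer (a point): The pointer end of the black knob's grip bar: middle of its top edge at the +x end, 18 mm from the axis and 43 mm above the underside.
Not all that is in view belongs to the job. There is more than one size of the knob; the job needs the smaller. There is more than one size of the grey_knob; the one meant has the size given above.

How it is judged:
By the outcome, as a careful person would: the job done as asked, in the order asked, and still so for the second after the job is handed in, while the arm keeps its last pose, push and grip.
It also fails if it takes over 38 s, if anything falls off the work surface, if the arm or the gripper's body presses on something with over 40 N, if the wrist force passes 120 N, or if a joint passes its speed limit or range.

## Working session

There is one attempt and no reset: what is moved stays moved. The work goes in short steps, Python scripts to look and compute and a tool call to move; the robot and the scene stay as the last step left them, time stands still between calls to the robot, and variables do not carry over. Pictures are saved under pics/ and viewed, at most 10 in all, crops included, and the job is handed in when it is done.

Besides the shell and the picture viewer there is one more tool, called after "Call:" as name(argument=value, ...) on one line, values as JSON. drive_tool: Moves the arm, as the interface text tells. Its arguments: {"type":"object","properties":{"angular":{"type":"array","items":{"type":"array","items":{"type":"number"}}},"delta_pos":{"type":"array","items":{"type":"array","items":{"type":"number"}}},"gripper":{"type":"array","items":{"type":"number"}},"squeeze":{"type":"number"}},"required":["angular","delta_pos","gripper"]}

```bash
mkdir -p pics; cat > h.py <<'E'
import numpy as np, cv2
from scipy.spatial.transform import Rotation as R
from cell import telemetry, eyes, env, models
def rot(o):
    o=np.array(o,float)
    if o.shape==(3,3): return o
    if o.shape==(4,): return R.from_quat(o).as_matrix()
    return R.from_euler('xyz',o,degrees=True).as_matrix()
def save(p,n): cv2.imwrite('pics/'+n,cv2.cvtColor(p['pixels'],cv2.COLOR_RGB2BGR))
def onz(p,px,z):
    d=rot(p['orientation'])@np.linalg.inv(p['mtx'])@np.array([px[0],px[1],1.])
    o=np.array(p['origin']); return o+d*(z-o[2])/d[2]
def proj(p,X):
    c=rot(p['orientation']).T@(np.array(X)-p['origin']); u=np.array(p['mtx'])@c; return u[:2]/u[2]
E
python3 - <<'E'
from h import *
p=eyes.read_camera('top'); s=eyes.read_camera('side')
print(p['mtx'],p['origin'],p['orientation'],s['origin'],s['orientation'],env.finger_overhang)
print(telemetry.get_obs())
for n in ['knob','grey_knob','rack','set_box','shaft_tip']:
    for q in (p,s): print(n,[(np.round(d['centre']),round(d['p'],2)) for d in models.search_frame(q,n)])
im=np.hstack([p['pixels'],s['pixels']])
save(p,'top1.png'); save(s,'side1.png')
E
```

```text
[[411.56853246   0.         283.27689384]
 [  0.         411.56853246 215.82225086]
 [  0.           0.           1.        ]] [0.44558333 0.02505406 0.97273579] [-174.70845746   -0.56056371  -90.43948902] [0.58435381 0.87258034 0.49996404] [-1.17221365e+02 -5.62144749e-02  1.76412114e+02] 0.014
{'time_s': 0.1, 'qpos': array([74.20491536, 18.43448605, -4.01503428, 83.16758594,  1.29631584,
       78.54321608, -3.25892596]), 'joint_velocities': array([-0.05561001, -0.13515156,  0.02361236, -0.08920617, -0.03026689,
       -0.07418068, -0.0436359 ]), 'effort': array([-2.53319722e-04, -4.92572415e+01, -4.05958593e-01, -3.13396883e+01,
       -6.41178573e-02,  3.95948603e-02,  1.09103416e-04]), 'tool_pos': array([ 0.18553189, -0.62245528,  0.23557739]), 'tool_rot': array([-1.79900018e+02,  7.02560984e-03,  1.66055428e+01]), 'force': array([0.39293122, 0.58082528, 1.02869125]), 'wrist_torque': array([-0.03366092, -0.00146815, -0.01180938]), 'grasp_force': 0.0, 'grip_width': 0.08686967821190288}
knob [(array([256., 260.]), 0.97), (array([210., 249.]), 0.75)]
knob [(array([333., 239.]), 0.67), (array([318., 256.]), 0.61)]
grey_knob [(array([174., 190.]), 0.86), (array([161., 242.]), 0.53)]
grey_knob [(array([247., 312.]), 0.96), (array([319., 296.]), 0.86)]
rack [(array([189., 245.]), 0.71), (array([163., 239.]), 0.44)]
rack [(array([320., 314.]), 0.6), (array([322., 253.]), 0.35)]
set_box [(array([188., 301.]), 0.75), (array([209., 244.]), 0.52), (array([280., 127.]), 0.4)]
set_box [(array([297., 190.]), 0.94)]
shaft_tip []
shaft_tip [(array([304., 176.]), 0.66), (array([320., 253.]), 0.39)]
```

View pics/top1.png

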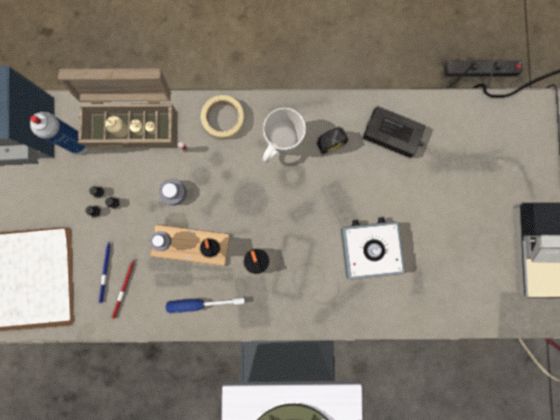

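View pics/side1.png

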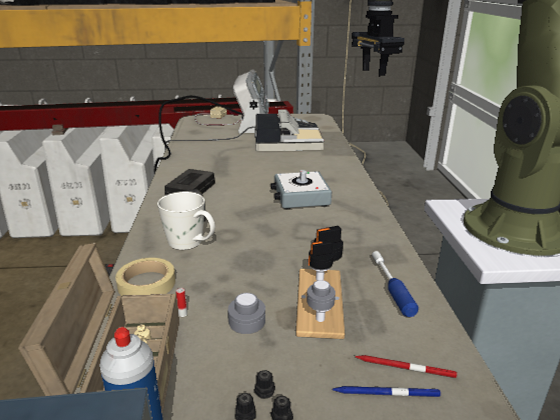

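Candidates for the black knob: (209,248) on the rack peg and (256,260), larger, on the table. For the grey knob: (161,242) on the rack and (172,191) on the table. By the description I choose the black one on the peg at (209,248). The set box is at (373,250).

```bash
python3 - <<'E'
from h import *
p=eyes.read_camera('top')
im=p['pixels']
c=np.hstack([cv2.resize(im[215:280,180:280],(600,390),interpolation=cv2.INTER_CUBIC)])
d=cv2.resize(im[225:275,350:400],(390,390),interpolation=cv2.INTER_CUBIC)
o=np.hstack([c,d]); o=cv2.resize(o,(800,int(390*800/990)))
cv2.imwrite('pics/crop1.png',o[:,:,::-1])
for px,z in [((209,248),.088),((209,248),.066),((256,261),.05),((374,250),.072),((161,242),.078)]: print(px,onz(p,px,z))
for n in ['knob','set_box']:
  for q in models.cut_out(p,n): print(n,q['centre'],q['p'],q['pixels'].sum())
E
```

```text
(209, 248) [0.45939344 0.17523297 0.088     ]
(209, 248) [0.45973684 0.17896735 0.066     ]
(256, 261) [0.43032307 0.0769096  0.05      ]
(374, 250) [ 0.45257238 -0.182143    0.072     ]
(161, 242) [0.47327938 0.28075237 0.078     ]
knob [259.4, 258.9] 0.92 558
knob [209.8, 248.1] 0.85 318
set_box [374.4, 251.4] 0.62 3212
```

View pics/crop1.png

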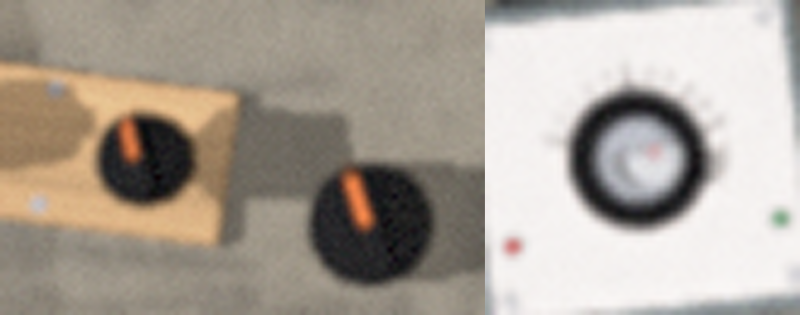

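Call:
drive_tool(angular=[[0,0,0],[0,0,0],[0,0,0],[0,0,0],[0,0,0],[0,0,0],[0,0,0],[0,0,0],[0,0,0],[0,0,0],[0,0,0],[0,0,0],[0,0,0],[0,0,0],[0,0,0],[0,0,0],[0,0,0]], delta_pos=[[1,-0.9,0],[2,-1.8,0],[2.7,-2.4,0],[2.7,-2.4,0],[2.7,-2.4,0],[2.7,-2.4,0],[2.7,-2.4,0],[2.7,-2.4,0],[2.7,-2.4,0],[2.7,-2.4,0],[2.7,-2.4,0],[2.7,-2.4,0],[2.7,-2.4,0],[2.7,-2.4,0],[2,-1.8,0],[0.5,-0.5,0],[0,0,0]], gripper=[8.7,8.7,8.7,8.7,8.7,8.7,8.7,8.7,8.7,8.7,8.7,8.7,8.7,8.7,8.7,8.7,8.7])

```text
time_s: 2.45
tool_pos: [0.4525, -0.1893, 0.2366]
tool_rot: [180.0, 0.0, 16.8]
force: [-1.1, -0.9, -0.4]
grip_width: 0.087
grasp_force: 0.0
```

```bash
python3 - <<'E'
from h import *
p=eyes.read_camera('wrist'); o=telemetry.get_obs()
print(o['tool_pos'],o['tool_rot'],o['qpos'],o['time_s'],p['origin'],p['orientation'])
for n in ['shaft_tip','set_box']: print(n,[(np.round(d['centre']),round(d['p'],2)) for d in models.search_frame(p,n)])
save(p,'w1.png')
E
```

```text
[ 0.451792   -0.19094062  0.23651718] [1.79955709e+02 4.92781845e-02 1.66309351e+01] [ 4.74875852e+01 -3.21849549e-02 -2.75105070e+01  1.04254955e+02
  5.16547488e-02  7.57867409e+01 -5.34046509e+01] 2.5 [ 0.51943347 -0.16822268  0.38453532] [ 1.65011689e+02 -1.43331031e-03 -7.31851884e+01]
shaft_tip [(array([281., 198.]), 0.82)]
set_box [(array([280., 185.]), 0.66)]
```

View pics/w1.png

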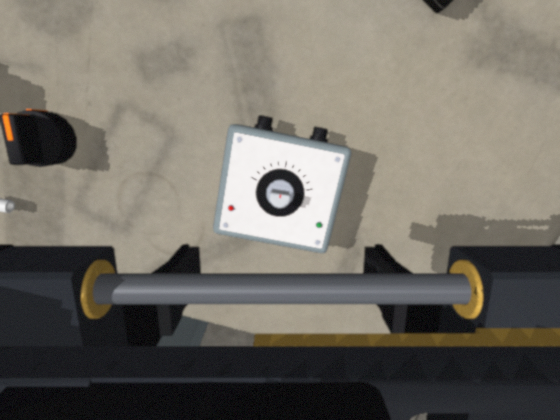

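The wrist view shows the set box with the D-shaft near (281,192), and the large knob at the left edge (40,138). I'll crop in on the shaft.

```bash
python3 - <<'E'
from h import *
p=eyes.read_camera('wrist'); im=p['pixels']
c=cv2.resize(im[162:222,251:311],(600,600),interpolation=cv2.INTER_CUBIC)
cv2.imwrite('pics/crop2.png',c[:,:,::-1])
a=im.astype(int); m=(a[...,0]-a[...,1]>25)
ys,xs=np.nonzero(m[172:215,261:301]); print(list(zip(xs+261,ys+172)))
print(onz(p,(281,192),.072))
E
```

```text
[(np.int64(277), np.int64(192)), (np.int64(278), np.int64(192)), (np.int64(276), np.int64(193)), (np.int64(277), np.int64(193)), (np.int64(278), np.int64(193)), (np.int64(276), np.int64(194)), (np.int64(277), np.int64(194)), (np.int64(278), np.int64(194)), (np.int64(276), np.int64(195)), (np.int64(277), np.int64(195)), (np.int64(278), np.int64(195)), (np.int64(277), np.int64(196))]
[ 0.45973903 -0.18825865  0.072     ]
```

View pics/crop2.png

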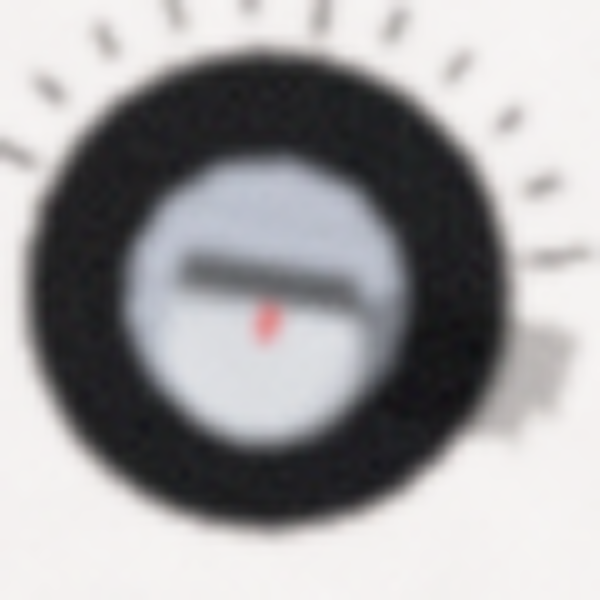

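```bash
python3 - <<'E'
from h import *
p=eyes.read_camera('wrist')
f=lambda u,v: onz(p,(251-.45+u/10,162-.45+v/10),.072)
a,b,c,r0,bot=f(172,291),f(358,310),f(262,342),f(270,303),f(260,445)
for n,x in zip('a b c r0 bot'.split(),(a,b,c,r0,bot)): print(n,x)
d=a-b; print('chord',np.linalg.norm(d),'yaw',np.degrees(np.arctan2(-d[0],d[1])))
yaw=np.arctan2(-d[0],d[1]); n=np.array([np.cos(yaw),np.sin(yaw),0])
print('centre from chord',(a+b)/2-.004*n,'from bottom', bot+.010*n)
d=r0-c; print('red yaw',np.degrees(np.arctan2(d[1],d[0])),np.linalg.norm(d))
t=eyes.read_camera('top'); print(onz(t,(377,248.8),.072), proj(t,(.456,-.187,.072)))
a2,b2=[onz(p,(251-.45+u/10,162-.45+v/10),.049) for u,v in [(188,250),(355,275)]]
d=a2-b2;print('lower',np.linalg.norm(d),np.degrees(np.arctan2(-d[0],d[1])))
E
```

```text
a [ 0.45742983 -0.17560787  0.072     ]
b [ 0.46075041 -0.1934275   0.072     ]
c [ 0.45506732 -0.18538109  0.072     ]
r0 [ 0.45898994 -0.18504499  0.072     ]
bot [ 0.44512046 -0.18807849  0.072     ]
chord 0.018126375341094236 yaw 10.555663536346279
centre from chord [ 0.45515781 -0.18525045  0.072     ] from bottom [ 0.45495123 -0.18624658  0.072     ]
red yaw 4.897281789814064 0.003936991426206776
[ 0.45513722 -0.18879064  0.072     ] [376.17187911 248.41044143]
lower 0.017523497709301894 7.856204602400012
```

Call:
drive_tool(angular=[[0,0,0],[0,0,0],[0,0,0],[0,0,0],[0,0,0],[0,0,0],[0,0,0],[0,0,0],[0,0,0],[0,0,0],[0,0,0],[0,0,0],[0,0,0]], delta_pos=[[0.5,-1.6,-0.3],[1,-3.3,-0.3],[1.1,-3.6,-0.3],[1.1,-3.6,-0.4],[1.1,-3.6,0],[1.1,-3.6,0],[1.1,-3.6,0],[1.1,-3.6,0],[1.1,-3.6,0],[1,-3.0,0],[0.5,-1.5,0],[0,0,0],[0,0,0]], gripper=[6,6,6,6,6,6,6,6,6,6,6,6,6])

```text
time_s: 4.05
tool_pos: [0.4556, 0.1712, 0.2495]
tool_rot: [180.0, 0.0, 16.6]
force: [-0.3, -0.1, 0.5]
grip_width: 0.06
grasp_force: 0.0
```

```bash
python3 - <<'E'
from h import *
p=eyes.read_camera('wrist'); o=telemetry.get_obs(); im=p['pixels']
print(o['tool_pos'],o['tool_rot'],o['time_s'])
np.savez('w2.npz',**{k:p[k] for k in ('pixels','mtx','origin','orientation')})
u,v=map(int,proj(p,(.46,.176,.088))); print(u,v)
u0,v0=u-40,v-40
c=cv2.resize(im[v0:v0+80,u0:u0+80],(600,600),interpolation=cv2.INTER_CUBIC)
cv2.imwrite('pics/crop3.png',c[:,:,::-1]); print(u0,v0)
E
```

```text
[0.45584518 0.17039446 0.24942079] [1.79949415e+02 3.66706275e-02 1.65370101e+01] 4.1
279 196
239 156
```

View pics/crop3.png

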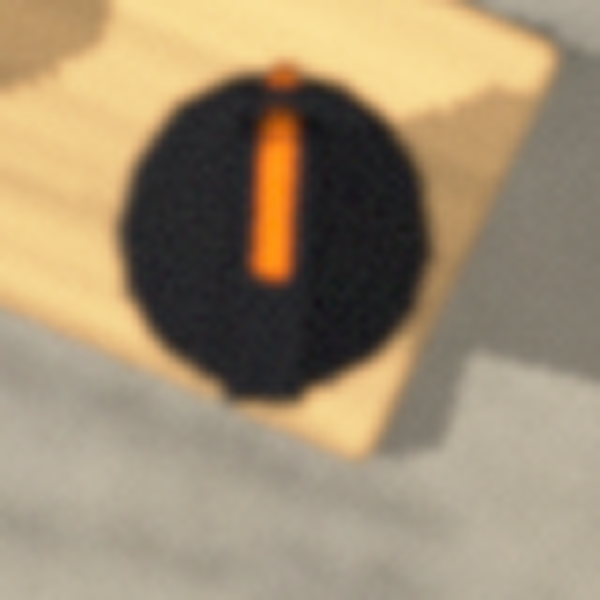

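The orange line runs from the knob axis at crop (271,278) to the pointer end at (280,115), almost straight up the image.

```bash
python3 - <<'E'
from h import *
p=dict(np.load('w2.npz'))
f=lambda u,v,z: onz(p,(239-.45+u/7.5,156-.45+v/7.5),z)
a,b=f(271,281,.088),f(280,112,.088); d=b-a
print(a,b,np.linalg.norm(d),np.degrees(np.arctan2(d[1],d[0])))
l,r=f(122,235,.066),f(432,235,.066); print((l+r)/2,np.linalg.norm(l-r))
t=f(283,68,.066);bb=f(270,400,.066); print(t,bb)
im=p['pixels'].astype(int); m=(im[...,0]-im[...,2]>110)&(im[...,0]>190)
m[:170]=0; m[194:]=0; m[:,:270]=0; m[:,283:]=0
ys,xs=np.nonzero(m); P=np.array([onz(p,(x,y),.088)[:2] for x,y in zip(xs,ys)])
c=P.mean(0); w,V=np.linalg.eigh(np.cov((P-c).T)); v=V[:,1]*np.sign(V[0,1]); print(len(P),c,np.degrees(np.arctan2(v[1],v[0])),np.ptp((P-c)@v))
E
```

```text
[0.4618563  0.18089788 0.088     ] [0.48295699 0.18591078 0.088     ] 0.02168797429649626 13.364018125098296
[0.46390491 0.18110781 0.066     ] 0.04236323756680946
[0.48591246 0.18674373 0.066     ] [0.44133374 0.17548181 0.066     ]
83 [0.47135993 0.18308674] 13.064050143143874 0.018427440588888698
```

Call:
drive_tool(angular=[[0,0,0],[0,0,0],[0,0,0.06],[0,0,0],[0,0,0],[0,0,0],[0,0,0],[0,0,0],[0,0,0],[0,0,0],[0,0,0]], delta_pos=[[0.5,-0.4,1],[0.4,-0.4,2],[0,0,2.5],[0,0,2.5],[0,0,2.5],[0,0,2],[0,0,1.5],[0,0,1.5],[0,0,1.1],[0,0,0],[0,0,0]], gripper=[6,6,6,6,6,6,6,6,6,6,6])

```text
time_s: 5.2
tool_pos: [0.4626, 0.1819, 0.0838]
tool_rot: [-180.0, -0.0, 13.2]
force: [0.4, 0.0, 0.3]
grip_width: 0.0603
grasp_force: 0.0
```

Call:
drive_tool(angular=[[0,0,0],[0,0,0],[0,0,0],[0,0,0],[0,0,0],[0,0,0],[0,0,0],[0,0,0]], delta_pos=[[0,0,0.1],[0,0,0],[0,0,0],[0,0,0],[0,0,0],[0,0,0],[0,0,0],[0,0,0]], gripper=[3,2,1.5,0.8,0.8,0.8,0.8,0.8], squeeze=35)

```text
time_s: 6.0
tool_pos: [0.4624, 0.1815, 0.0825]
tool_rot: [180.0, 0.0, 13.2]
force: [0.6, -0.1, -0.2]
grip_width: 0.0117
grasp_force: 35.0
```

Call:
drive_tool(angular=[[0,0,0],[0,0,0],[0,0,0],[0,0,0],[0,0,0],[0,0,0],[0,0,0]], delta_pos=[[0,0,-0.5],[0,0,-1],[0,0,-1.5],[0,0,-2],[0,0,-2],[0,0,-1],[0,0,0]], gripper=[0.8,0.8,0.8,0.8,0.8,0.8,0.8])

```text
time_s: 6.7
tool_pos: [0.4636, 0.1821, 0.1646]
tool_rot: [180.0, -0.2, 13.2]
force: [-0.0, 0.6, -0.8]
grip_width: 0.0118
grasp_force: 35.0
```

```bash
python3 - <<'E'
from h import *
p=eyes.read_camera('wrist'); o=telemetry.get_obs(); im=p['pixels']
print(o['tool_pos'],o['tool_rot'],o['time_s'],o['force'],o['grip_width'])
T=R.from_euler('xyz',o['tool_rot'],degrees=True).as_matrix()
# expected pointer end & axis at bar top (5.5mm behind TCP)
for x in (0,.018): print(proj(p,o['tool_pos']+T@np.array([x,0,-.0055])))
s=eyes.read_camera('side')['pixels']
c=cv2.resize(s[200:330,250:400],(462,400),interpolation=cv2.INTER_CUBIC)
w=cv2.resize(im[240:420,200:360],(355,400),interpolation=cv2.INTER_CUBIC)
o=np.hstack([w,c])[:, :800]
cv2.imwrite('pics/grasp.png',o[:,:,::-1])
E
```

```text
[0.4627886 0.1817132 0.1632991] [ 1.79956187e+02 -9.81353988e-02  1.31552520e+01] 6.75 [-0.43229318  0.05937014 -1.97401516] 0.011555220735045226
[283.8128826  279.97785555]
[283.90598884 244.63269359]
```

View pics/grasp.png

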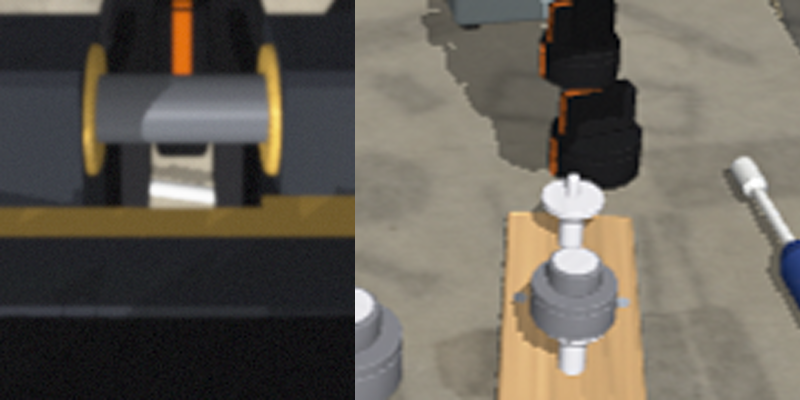

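Call:
drive_tool(angular=[[0,0,0],[0,0,0],[0,0,0],[0,0,0],[0,0,0],[0,0,0],[0,0,0],[0,0,0],[0,0,0],[0,0,0],[0,0,0],[0,0,0.063],[0,0,0],[0,0,0]], delta_pos=[[-0.4,1.6,0],[-0.8,3.2,0],[-0.9,3.6,0],[-0.9,3.6,0],[-0.9,3.6,0],[-0.9,3.6,0],[-0.9,3.6,0],[-0.9,3.6,0],[-0.9,3.6,0],[-0.9,3.2,0],[-0.7,2.4,0],[0,0,0],[0,0,0],[0,0,0]], gripper=[0.8,0.8,0.8,0.8,0.8,0.8,0.8,0.8,0.8,0.8,0.8,0.8,0.8,0.8])

```text
time_s: 8.2
tool_pos: [0.4544, -0.1849, 0.1616]
tool_rot: [-179.9, 0.1, 9.7]
force: [0.3, -0.0, 0.2]
grip_width: 0.0117
grasp_force: 35.0
```

```bash
python3 - <<'E'
from h import *
p=eyes.read_camera('wrist'); o=telemetry.get_obs(); im=p['pixels'].astype(int)
print(o['tool_pos'],o['tool_rot'],o['time_s'],o['force'],o['grip_width'])
T=R.from_euler('xyz',o['tool_rot'],degrees=True).as_matrix()
m=(im[...,0]-im[...,2]>110)&(im[...,0]>190); m[:,:265]=0; m[:,300:]=0; m[:215]=0;m[275:]=0
ys,xs=np.nonzero(m); r=ys.min(); print(np.unique(ys), xs.mean())
for x in (.016,.018,.020): print(proj(p,o['tool_pos']+T@np.array([x,0,-.0055])))
t=eyes.read_camera('top')
a=cv2.resize(p['pixels'][150:300,200:360],(427,400),interpolation=cv2.INTER_CUBIC)
s=eyes.read_camera('side')['pixels']
c=cv2.resize(s[130:220,250:340],(373,373),interpolation=cv2.INTER_CUBIC); c=cv2.copyMakeBorder(c,0,27,0,0,0)
cv2.imwrite('pics/above.png',np.hstack([a,c])[:,:,::-1])
E
```

```text
[ 0.45458189 -0.1847358   0.1618807 ] [-1.79946262e+02  5.53864809e-02  9.70258486e+00] 8.25 [ 0.71337283  0.62278958 -0.3423966 ] 0.011567558753937732
[246 247 248 249 250 251 252 253 254 255 256 257 258 259 260 261 262 263
 264 265 266 267 268 269 270 271 272] 281.29411764705884
[283.18979977 247.66203997]
[283.19683016 243.58151781]
[283.20390896 239.47290563]
```

View pics/above.png

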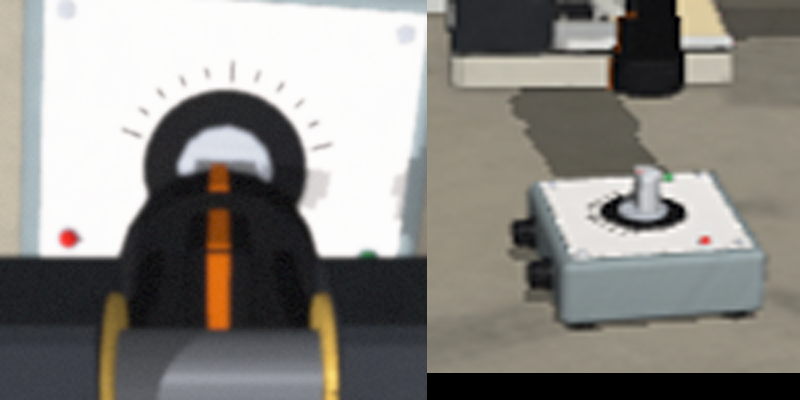

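Call:
drive_tool(angular=[[0,0,0],[0,0,0],[0,0,0],[0,0,0],[0,0,0],[0,0,0],[0,0,0]], delta_pos=[[0.05,0.22,0.5],[0,0,1.2],[0,0,1.2],[0,0,1.0],[0,0,0.6],[0,0,0],[0,0,0]], gripper=[0.8,0.8,0.8,0.8,0.8,0.8,0.8], squeeze=50)

```text
time_s: 9.05
tool_pos: [0.4558, -0.1877, 0.1175]
tool_rot: [-180.0, 0.0, 9.6]
force: [-0.4, -0.5, -0.5]
grip_width: 0.0111
grasp_force: 50.0
```

Call:
drive_tool(angular=[[0,0,0],[0,0,0],[0,0,0],[0,0,0]], delta_pos=[[0,0,0.3],[0,0,0.3],[0,0,0.2],[0,0,0]], gripper=[0.8,0.8,0.8,0.8])

```text
time_s: 9.45
tool_pos: [0.4554, -0.1877, 0.1093]
tool_rot: [-180.0, 0.0, 9.6]
force: [-0.4, -0.7, -1.1]
grip_width: 0.0115
grasp_force: 50.0
```

Call:
drive_tool(angular=[[0,0,0],[0,0,0],[0,0,0],[0,0,0]], delta_pos=[[0,0,0.15],[0,0,0.15],[0,0,0.1],[0,0,0]], gripper=[0.8,0.8,0.8,0.8])

```text
time_s: 9.85
tool_pos: [0.4554, -0.1875, 0.1052]
tool_rot: [-180.0, 0.0, 9.6]
force: [-0.0, 0.7, -1.3]
grip_width: 0.0119
grasp_force: 50.0
```

Call:
drive_tool(angular=[[0,0,0],[0,0,0],[0,0,0],[0,0,0],[0,0,0]], delta_pos=[[0,0,0.2],[0,0,0.2],[0,0,0.2],[0,0,0.2],[0,0,0]], gripper=[0.8,0.8,0.8,0.8,0.8])

```text
time_s: 10.35
tool_pos: [0.4554, -0.1875, 0.097]
tool_rot: [-180.0, 0.0, 9.6]
force: [-0.2, 1.2, -3.4]
grip_width: 0.0115
grasp_force: 50.0
```

Call:
drive_tool(angular=[[0,0,0],[0,0,0],[0,0,0],[0,0,0],[0,0,0]], delta_pos=[[0,0,0.2],[0,0,0.2],[0,0,0.15],[0,0,0],[0,0,0]], gripper=[0.8,0.8,0.8,0.8,0.8])

```text
time_s: 10.85
tool_pos: [0.4556, -0.1876, 0.0921]
tool_rot: [-180.0, 0.0, 9.6]
force: [-2.8, 3.1, 1.9]
grip_width: 0.0115
grasp_force: 50.0
```

```bash
python3 - <<'E'
from h import *
for i in range(3):
  s=eyes.read_camera('side'); o=telemetry.get_obs(); print(o['tool_pos'],o['force'],o['wrist_torque'])
c=cv2.resize(s['pixels'][130:220,250:340],(400,400),interpolation=cv2.INTER_CUBIC)
p=eyes.read_camera('wrist')
a=cv2.resize(p['pixels'][150:300,200:360],(400,400),interpolation=cv2.INTER_CUBIC)
cv2.imwrite('pics/press.png',np.hstack([a,c])[:,:,::-1])
E
```

```text
[ 0.45556521 -0.18759619  0.09207781] [-2.9217733   3.00383957  2.01751703] [0.77045465 0.5877236  0.01266114]
[ 0.45558296 -0.18755762  0.09209277] [-2.02041457  3.42878882  2.03321367] [0.82428459 0.58005701 0.05629311]
[ 0.45556836 -0.18754731  0.09206919] [-1.83354941  3.41721306  2.49823094] [8.05262046e-01 5.61812909e-01 7.30319978e-04]
```

View pics/press.png

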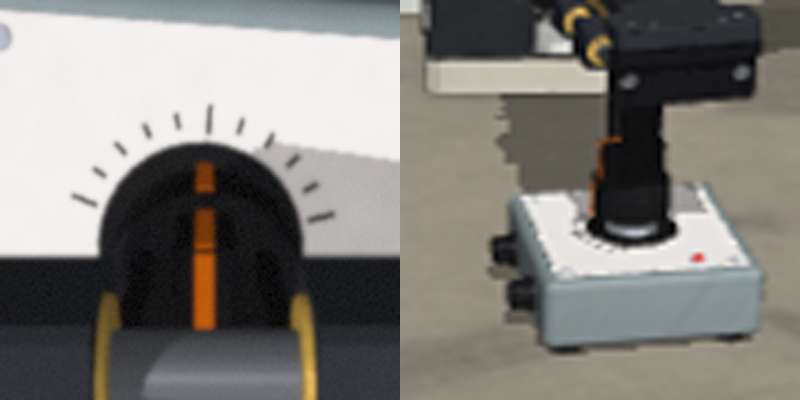

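The knob is over the shaft and close to the bush. A side load of about 3 N shows it slightly off-centre, so I'll ease that and press on.

Call:
drive_tool(angular=[[0,0,0],[0,0,0],[0,0,0],[0,0,0],[0,0,0]], delta_pos=[[-0.04,-0.06,0],[0,0,0.15],[0,0,0.15],[0,0,0],[0,0,0]], gripper=[0.8,0.8,0.8,0.8,0.8])

```text
time_s: 11.55
tool_pos: [0.4555, -0.1875, 0.0893]
tool_rot: [180.0, -0.0, 9.6]
force: [-1.5, 2.4, 4.9]
grip_width: 0.012
grasp_force: 50.0
```

Call:
drive_tool(angular=[[0,0,0],[0,0,0],[0,0,0]], delta_pos=[[0,0,0.15],[0,0,0],[0,0,0]], gripper=[0.8,0.8,0.8])

```text
time_s: 11.85
tool_pos: [0.4555, -0.1875, 0.0879]
tool_rot: [180.0, -0.0, 9.6]
force: [-2.2, 2.4, 6.1]
grip_width: 0.0115
grasp_force: 50.0
```

Call:
drive_tool(angular=[[0,0,0],[0,0,0],[0,0,0],[0,0,0]], delta_pos=[[0,0,0.1],[0,0,0.1],[0,0,0],[0,0,0]], gripper=[0.8,0.8,0.8,0.8], squeeze=60)

```text
time_s: 12.25
tool_pos: [0.4557, -0.1876, 0.0872]
tool_rot: [179.9, -0.0, 9.6]
force: [-4.7, 3.6, 15.0]
grip_width: 0.0116
grasp_force: 60.0
```

Call:
drive_tool(angular=[[0,0,0],[0,0,0],[0,0,0]], delta_pos=[[0,0,0.1],[0,0,0],[0,0,0]], gripper=[0.8,0.8,0.8])

```text
time_s: 12.55
tool_pos: [0.4558, -0.1876, 0.0871]
tool_rot: [179.9, -0.0, 9.6]
force: [-7.3, 5.3, 21.7]
grip_width: 0.0114
grasp_force: 60.0
```

Call:
drive_tool(angular=[[0,0,0],[0,0,0],[0,0,0],[0,0,0],[0,0,0]], delta_pos=[[-0.03,-0.03,0],[0,0,0],[0,0,0],[0,0,0],[0,0,0]], gripper=[0.8,0.8,0.8,0.8,0.8])

```text
time_s: 13.05
tool_pos: [0.4557, -0.1876, 0.0871]
tool_rot: [179.9, -0.0, 9.5]
force: [-6.3, 2.9, 20.2]
grip_width: 0.0116
grasp_force: 60.0
```

```bash
python3 - <<'E'
from h import *
s=eyes.read_camera('side');p=eyes.read_camera('wrist'); o=telemetry.get_obs(); print(o['tool_pos'],o['force'],o['grip_width'])
c=cv2.resize(s['pixels'][130:220,250:340],(400,400),interpolation=cv2.INTER_CUBIC)
a=cv2.resize(p['pixels'][150:300,200:360],(400,400),interpolation=cv2.INTER_CUBIC)
cv2.imwrite('pics/final.png',np.hstack([a,c])[:,:,::-1])
E
```

```text
[ 0.45570495 -0.18752719  0.08709624] [-6.28298843  3.8124631  20.66773617] 0.011604744722987432
```

View pics/final.png

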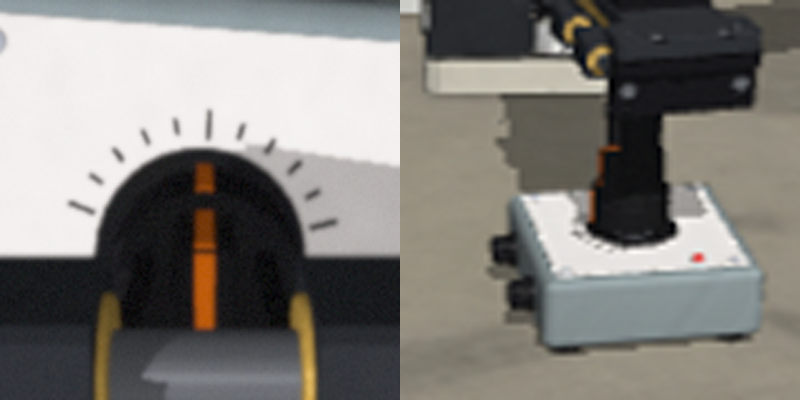

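The knob sits down on the bush, with the underside at about 50 mm as expected. It is held at a steady 20 N against the hard stop, so I'm handing in.

```bash
python3 -c "
from cell import env; print(env.sign_off())"
```

```text
the job is handed in; nothing more can be done
None
```

The black knob is home on the D-shaft with its flat matched. The arm was still holding it and pressing at about 20 N against the plunger's hard stop when I handed the job in at about 13 s. The verdict wasn't shown.

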